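# Slide tester packs between cartons in a display tray and bolt them in

### The arm

A 7-joint arm with a two-finger parallel gripper is mounted at the origin on a cart in front of the work surface, level with it; the furniture and walls round the work are solid. World frame = base frame: x ahead of the robot, y to its left, z up, the work surface at z = 0. Lengths are in m, angles in rad, forces in N, time in s.
With the tool pointing down it reaches from about 0.425 to 0.925 m from the base axis. Payload 6.8 kg.
Tool frame: the origin (TCP) lies at the very end of the fingers, on their centre line; the grasp point (between the pads) lies 19 mm behind it (r.grip_point_offset is the distance from the TCP to the grasp point, in m); z points along the fingers, y is the line along which they close (so a half turn about z gives the same grasp; the last joint's range is limited). The gripper opens to 85 mm and grips with 20 to 120 N. Pads are 22 mm wide; open, the fingers measure 114 mm over their backs; the gripper's body (76 mm by 85 mm) begins 54 mm behind the grasp point. The pads swing forward as they close: fully open they stand 13 mm farther back than shut.
Start: joints at [1.181, 0.477, 0.022, 1.555, -0.011, 1.109, -0.083], TCP at [0.188, -0.648, 0.231] pointing down, gripper open.
Joint ranges: [-2.96, 2.96], [-0.34, 2.1], [-1.41, 1.46], [0.24, 2.44], [-1.37, 4.51], [0.17, 1.92], [-2.96, 2.96]. Speed limits (rad/s): [2.39, 2.39, 3.14, 3.14, 3.14, 3.14, 3.14].

### API

Orientations are given as a rotation vector (axis times angle).
In Python, from bench import status, eyes, r gives the robot as it stands.
- The arm moves only by the shell command python3 -m crank 'ROWS' [OPENING] [FORCE]. ROWS is JSON, a list of rows, each a list of 6 numbers: the shift along the tool's x, y, z normalised to -1 to 1, where 1 is 0.02 m, then the turn, a rotation vector about the tool's x, y, z normalised to -1 to 1, where 1 is 45 degrees. A call has 1 to 12 rows; each row shifts and turns the commanded pose from where the row before left it, along the tool's axes as they then stand; what a row does not reach is not made up. A row lasts 1/10 s, in which the tool goes at most 50 mm and 8.59 degrees, less where a joint would pass 70% of its speed; a pose out of reach is approached as far as the arm can. A call with a number of a shift or a turn outside -1 to 1 is refused whole. A call with a gripper value outside its range is refused whole. OPENING is the opening, from 0 (shut) to 1 (fully open), set as the call begins (- or left out, the last holds). The fingers move at their own pace and stop on an object; FORCE is the grip in N (left out, the last holds). Time passes only in rows, so rows that do not move let the fingers close. It gives the time, the measured TCP pose, the force, the opening and the grip force at its end, in the units of the state.
- status.get_obs(): the state, without advancing time (a new reading comes with each control period).
- eyes.grab_frame(name): name is "scene" or "top" or "wrist"; returns a dict with "image" (420x560x3 uint8, red, green, blue), "depth" (420x560 float32, m along the optical axis (not along the pixel's ray), 0 where there is no reading), "fovy" (degrees; the focal length in pixels is half the picture's height over the tangent of half this angle, whatever the lens; pixels are square), "cx", "cy" (the principal point, pixels), "world_to_cam" (4x4, takes a point from world to camera coordinates). Camera axes: x right, y up, looking along -z (the intrinsics and any distortion apply to the point x, -y, -z); pixel columns grow to the right and rows downward; lengths in m; the calibration is good to about 2 mm. A picture is of the moment at which its call begins.
- r.hand_in(): hands the job in; it is judged then, once.
The state is a dict: "clock": time; "joints": joint angles; "qvel": joint speeds; "tau": joint torques, N m; "tcp_pos": TCP position; "orientation": TCP orientation; "contact_force": force on the tool from outside, world axes, zero at the start; "moment": the same for the moment, N m; "grip_width": finger opening in m; "gripper_force": force on a finger pad.
Only numpy, scipy, OpenCV 4.12 (cv2) and the standard library are available. Lean on these libraries where they do the work, as an engineer would, in place of code of your own. Each camera call takes 0.05 s, during which the arm holds its last target. There are 200 camera calls.

### The job

Draw the tray's retaining bolt fully back by its knob. Then push every tester pack on the table down between two of the plain cartons in the tray, one pack per gap, lying along its neighbours and standing on the tray floor with the tab up. When all are in, shoot the bolt fully home into its keeper, leaving the plain cartons upright in the tray.

Things in the scene. Friction and masses are not known exactly. Their poses are not given: they have to be found in the camera images.
- tray: low light-wood tray, fixed; inside 132 (x) x 196 (y) mm, walls 10 mm thick, floor 6 mm above the table; walls at +-x 24 mm, end walls 34 mm high. Origin: centre of its underside, at table level. Its y axis runs along the row of cartons towards the bolt's track plank (40 mm wide, 30 high, beyond the +y end); x is along each carton's length
- keeper (a point): mouth of the brass keeper on the tray's -y end wall, 51 mm above the table at tray x = +42, y = -98 mm. From here the 10 mm steel rod runs along the tray's y axis, home 4 mm above seated cartons, so none can go in or out; drawn fully back its tip is at y = +94 mm. Brass saddles 63 mm high on this line at y = -103, +103, +374 mm
- bolt (a joint): slide of the retaining rod (barrel bolt) along the tray's y axis, m: 0 = home, tip in the keeper; 0.20 = drawn fully back, towards the tray's +y. Dry friction about 2 N; it stays where it is left
- bolt_knob (a point): point on the axis of the bolt's upright black knob, 81 mm above the table; the knob is a round post 16 mm across (19 mm rim at the top) from 63 to 97 mm above the table, at tray x = +42 mm and y = +146 mm when home, +346 mm when drawn back. Nothing else stands within 25 mm of it above 63 mm
- stock0: plain cream carton without tab, 120 x 26 x 36 mm (x, y, z), loose (0.4 kg), standing in the tray, number 0 in order from -y to +y. Origin: centre of its underside. Its long sides are bevelled 7 mm inwards over the upper 10 mm. Slippery (friction 0.25): slides aside on the tray floor when wedged. Gaps between neighbours are 12 to 22 mm at first
- stock1: plain cream carton without tab, 120 x 26 x 36 mm (x, y, z), loose (0.4 kg), standing in the tray, number 1 in order from -y to +y. Origin: centre of its underside. Its long sides are bevelled 7 mm inwards over the upper 10 mm. Slippery (friction 0.25): slides aside on the tray floor when wedged. Gaps between neighbours are 12 to 22 mm at first
- stock2: plain cream carton without tab, 120 x 26 x 36 mm (x, y, z), loose (0.4 kg), standing in the tray, number 2 in order from -y to +y. Origin: centre of its underside. Its long sides are bevelled 7 mm inwards over the upper 10 mm. Slippery (friction 0.25): slides aside on the tray floor when wedged. Gaps between neighbours are 12 to 22 mm at first
- stock3: plain cream carton without tab, 120 x 26 x 36 mm (x, y, z), loose (0.4 kg), standing in the tray, number 3 in order from -y to +y. Origin: centre of its underside. Its long sides are bevelled 7 mm inwards over the upper 10 mm. Slippery (friction 0.25): slides aside on the tray floor when wedged. Gaps between neighbours are 12 to 22 mm at first
- tester0: tester pack, kraft card with coral bands and finger tab, loose (0.11 to 0.2 kg), may be absent. Body 120 x 26 x 36 mm (x, y, z), long sides bevelled over the lowest 9 mm to a 16 mm wide foot; tab on top in the middle, 44 (x) x 10 (y) mm, 30 mm high (top 66 mm above the foot). Origin: centre of the underside. Slippery sides; 3 to 15 N wedge it in
- tester1: tester pack, kraft card with olive green bands and finger tab, loose (0.11 to 0.2 kg), may be absent. Body 120 x 26 x 36 mm (x, y, z), long sides bevelled over the lowest 9 mm to a 16 mm wide foot; tab on top in the middle, 44 (x) x 10 (y) mm, 30 mm high (top 66 mm above the foot). Origin: centre of the underside. Slippery sides; 3 to 15 N wedge it in
- tester2: tester pack, kraft card with brown bands and finger tab, loose (0.11 to 0.2 kg), may be absent. Body 120 x 26 x 36 mm (x, y, z), long sides bevelled over the lowest 9 mm to a 16 mm wide foot; tab on top in the middle, 44 (x) x 10 (y) mm, 30 mm high (top 66 mm above the foot). Origin: centre of the underside. Slippery sides; 3 to 15 N wedge it in

How it is judged:
On the way, in this order (a step that is already met when the one before it is completed fails the run):
1. the bolt is drawn fully back (value of joint bolt above 0.185 m), for 0.2 s.
2. every tester pack stands on the tray floor between plain cartons, one per gap, with the bolt still drawn back (z of tester0 in the frame of tray between 0.002 and 0.01 m and x of tester0 in the frame of tray between -0.012 and 0.012 m and angle between each of tester0, tester1, tester2, stock0, stock1, stock2, stock3's own z axis and vertical below 0.09 rad and angle between the x axis of each of tester0, tester1, tester2 and the x axis of tray, either way round below 0.15 rad and y of each of tester0, tester1, tester2 in the frame of stock0 above 0.018 m and y of each of tester0, tester1, tester2 in the frame of stock3 below -0.018 m and z of tester1 in the frame of tray between 0.002 and 0.01 m and x of tester1 in the frame of tray between -0.012 and 0.012 m and z of tester2 in the frame of tray between 0.002 and 0.01 m and x of tester2 in the frame of tray between -0.012 and 0.012 m and horizontal distance between tester0 and tester1 above 0.045 m and horizontal distance between each of tester0, tester1 and tester2 above 0.045 m and z of each of stock0, stock1, stock2, stock3 in the frame of tray below 0.01 m and x of stock0 in the frame of tray between -0.012 and 0.012 m and y of stock0 in the frame of tray between -0.1 and 0.1 m and x of stock1 in the frame of tray between -0.012 and 0.012 m and y of stock1 in the frame of tray between -0.1 and 0.1 m and x of stock2 in the frame of tray between -0.012 and 0.012 m and y of stock2 in the frame of tray between -0.1 and 0.1 m and x of stock3 in the frame of tray between -0.012 and 0.012 m and y of stock3 in the frame of tray between -0.1 and 0.1 m and value of joint bolt above 0.17 m), for 0.3 s.
3. the bolt is shot home into its keeper (value of joint bolt below 0.006 m), for 0.2 s.
At the end, for the whole second after the job is handed in: Each tester pack stands on the tray floor (4 mm), upright (5 deg), along the tray's x (8.5 deg), within 12 mm of its centre line, between first and last plain carton, packs 45 mm or more apart; plain cartons upright on the tray floor; bolt within 6 mm of home; all at rest (z of tester0 in the frame of tray between 0.002 and 0.01 m and x of tester0 in the frame of tray between -0.012 and 0.012 m and angle between each of tester0, tester1, tester2, stock0, stock1, stock2, stock3's own z axis and vertical below 0.09 rad and angle between the x axis of each of tester0, tester1, tester2 and the x axis of tray, either way round below 0.15 rad and y of each of tester0, tester1, tester2 in the frame of stock0 above 0.018 m and y of each of tester0, tester1, tester2 in the frame of stock3 below -0.018 m and z of tester1 in the frame of tray between 0.002 and 0.01 m and x of tester1 in the frame of tray between -0.012 and 0.012 m and z of tester2 in the frame of tray between 0.002 and 0.01 m and x of tester2 in the frame of tray between -0.012 and 0.012 m and horizontal distance between tester0 and tester1 above 0.045 m and horizontal distance between each of tester0, tester1 and tester2 above 0.045 m and z of each of stock0, stock1, stock2, stock3 in the frame of tray below 0.01 m and x of stock0 in the frame of tray between -0.012 and 0.012 m and y of stock0 in the frame of tray between -0.1 and 0.1 m and x of stock1 in the frame of tray between -0.012 and 0.012 m and y of stock1 in the frame of tray between -0.1 and 0.1 m and x of stock2 in the frame of tray between -0.012 and 0.012 m and y of stock2 in the frame of tray between -0.1 and 0.1 m and x of stock3 in the frame of tray between -0.012 and 0.012 m and y of stock3 in the frame of tray between -0.1 and 0.1 m and value of joint bolt below 0.006 m and linear speed of each of tester0, tester1, tester2 below 0.02 m/s); the robot touches nothing.
Of tester0, tester1, tester2 only 2 to 3 are there at a start; the rules pass over those that are not, and their reading is None.
At some moment in a run one of tester0, tester1, tester2 may be knocked a few centimetres aside while the robot is not near it.
Once in a run the grip may slacken for a moment while it holds something.
It also fails if it takes over 210 s, if anything falls off the work surface, if the arm or the gripper's body presses on something with over 40 N, if the wrist force passes 120 N, or if a joint passes its speed limit or range.

## Working session

There is one attempt and no reset: what is moved stays moved. The work goes in short steps, Python scripts to look and compute and a shell command to move; the robot and the scene stay as the last step left them, time stands still between calls to the robot, and variables do not carry over. Pictures are saved under pics/ and viewed, at most 14 in all, crops included, and the job is handed in when it is done.

```bash
ls; mkdir -p pics
python3 - <<'E'
from bench import status, eyes, r
import cv2,numpy as np
print(status.get_obs())
for n in ("scene","top","wrist"):
    f=eyes.grab_frame(n); cv2.imwrite(f"pics/{n}0.png",f["image"][:,:,::-1])
    np.savez(f"pics/{n}0.npz",**f)
    print(n,f["fovy"],f["cx"],f["cy"],f["world_to_cam"].round(3).tolist(),[k for k in f])
E
```

```text
pics
{'clock': 0.0, 'joints': array([ 1.18088196,  0.47780639,  0.02235309,  1.55648022, -0.01148051,
        1.10927838, -0.08312383]), 'qvel': array([ 0.00067638,  0.00055617,  0.00087038, -0.00016163,  0.00158122,
        0.0007059 , -0.00066232]), 'tau': array([-2.93574494e-04, -5.96452475e+01,  1.60752553e+00, -2.81201220e+01,
        1.23534122e-02,  9.31507180e-03,  6.46067818e-06]), 'tcp_pos': array([ 0.18752091, -0.64780414,  0.23030961]), 'orientation': array([-3.10867926e+00, -4.40948446e-01,  6.55489575e-04]), 'contact_force': array([0.27266058, 1.19990612, 0.42501656]), 'moment': array([-0.00529857, -0.02193169,  0.01845275]), 'gripper_force': 0.0, 'grip_width': 0.08544723874679697}
scene 44.696169185443516 280.5585015341925 216.34723348256233 [[-0.78, -0.626, 0.001, 0.41], [0.355, -0.442, 0.824, -0.221], [-0.515, 0.643, 0.567, -1.12], [0.0, 0.0, 0.0, 1.0]] ['image', 'depth', 'fovy', 'cx', 'cy', 'world_to_cam']
top 47.18204882686741 275.6795522883568 211.2396444028485 [[0.004, -1.0, -0.003, 0.046], [0.988, 0.003, 0.156, -0.519], [-0.156, -0.004, 0.988, -1.21], [0.0, 0.0, 0.0, 1.0]] ['image', 'depth', 'fovy', 'cx', 'cy', 'world_to_cam']
wrist 60.720988198888136 278.7752497529548 213.43546077006184 [[0.278, -0.961, -0.002, -0.674], [0.91, 0.264, -0.32, 0.042], [0.308, 0.088, 0.947, -0.379], [0.0, 0.0, 0.0, 1.0]] ['image', 'depth', 'fovy', 'cx', 'cy', 'world_to_cam']
```

View pics/top0.png

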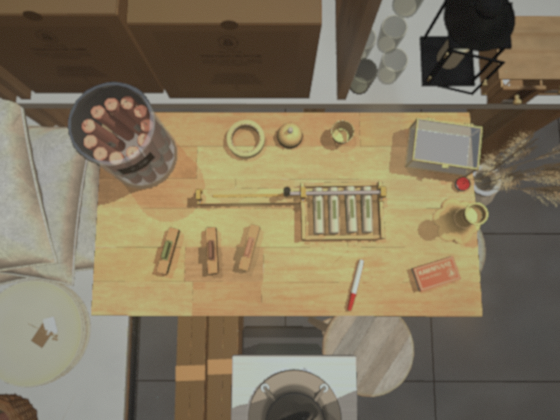

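View pics/scene0.png

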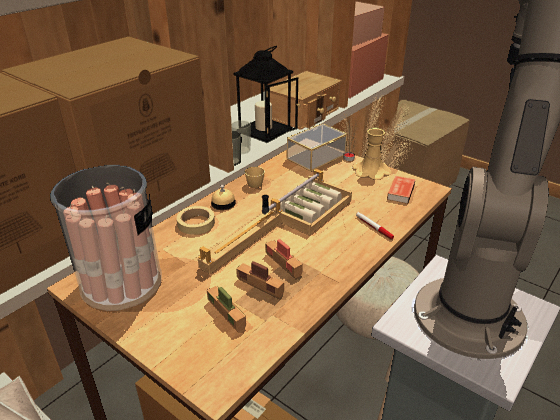

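The top view shows the tray at cols 301–382, rows 185–240, the black knob at (287,191), and the plank running left to (198,197). The packs are upright with tabs: green (168,252), brown (211,252), coral (249,248). All three are present. The scene view agrees.

```bash
cat > h.py <<'E'
from bench import status, eyes, r
import cv2,numpy as np
from scipy.spatial.transform import Rotation as R
def grab(n,save=None):
    f=eyes.grab_frame(n)
    if save: cv2.imwrite(f"pics/{save}.png",f["image"][:,:,::-1])
    return f
def cloud(f):
    d=f["depth"];h,w=d.shape;F=h/2/np.tan(np.radians(f["fovy"])/2)
    u,v=np.meshgrid(np.arange(w),np.arange(h))
    P=np.stack([(u-f["cx"])/F*d,-(v-f["cy"])/F*d,-d],-1)
    T=f["world_to_cam"]
    P=(P-T[:3,3])@T[:3,:3]
    P[d<=0]=np.nan
    return P
def rect(Q):
    c,s,a=cv2.minAreaRect((Q[:,:2]*1000).astype(np.float32))
    if s[0]<s[1]: s=s[::-1];a+=90
    return np.round(c,1),np.round(s,1),round((a+90)%180-90,1)
def pose():
    o=status.get_obs();return o["tcp_pos"],R.from_rotvec(o["orientation"]).as_matrix(),o
def rel(p):  # world point -> tool-frame shift in row units
    t,M,_=pose();return (M.T@(np.array(p)-t)/0.02).round(2)
E
python3 - <<'E'
from h import *
for n in ("top","scene"):
    f=dict(np.load(f"pics/{n}0.npz"));P=cloud(f);hsv=cv2.cvtColor(f["image"],cv2.COLOR_RGB2HSV)
    z=P[...,2]
    print(n)
    if n=="top":
        print("table z",np.nanmedian(z[270:300,200:300]))
        for nm,(u0,u1,v0,v1) in dict(green=(150,185,220,285),brown=(195,225,220,285),coral=(232,268,218,282)).items():
            p=P[v0:v1,u0:u1].reshape(-1,3)
            for lo,hi in((.025,.05),(.058,.08)):
                m=(p[:,2]>lo)&(p[:,2]<hi);q=p[m];print(nm,lo,len(q),q.mean(0).round(4),np.median(q[:,2]).round(4),rect(q))
        roi=np.zeros(z.shape,bool);roi[175:250,290:395]=1
        m=roi&(z>.034)&(z<.045)&(hsv[...,1]<90)
        k,l,st,c=cv2.connectedComponentsWithStats(m.astype(np.uint8))
        for i in range(1,k):
            if st[i,4]>20: q=P[l==i];print("c",st[i],q.mean(0).round(4),rect(q))
        m=roi&(z>.012)&(z<.05); print("tray",rect(P[m]))
        roi[:]=0;roi[180:205,275:300]=1
        m=roi&(z>.085);print("knob",m.sum(),P[m].mean(0),z[m].max(),rect(P[m]))
        roi[:]=0;roi[170:225,185:400]=1
        m=roi&(z>.056)&(z<.07)
        k,l,st,c=cv2.connectedComponentsWithStats(m.astype(np.uint8))
        for i in range(1,k):
            if st[i,4]>4: print("saddle?",st[i],P[l==i].mean(0).round(4))
        m=roi&(z>.046)&(z<.058);print("rod",rect(P[m]))
    else:
        m=(P[...,0]>.2)&(P[...,0]<.8)&(np.abs(P[...,1])<.5)&(z>.085)&(z<.1)&(hsv[...,2]<70)
        k,l,st,c=cv2.connectedComponentsWithStats(m.astype(np.uint8))
        for i in range(1,k):
            if st[i,4]>8: print("knob?",st[i],P[l==i].mean(0).round(4))
E
```

```text
top
table z -0.0016705804274863593
green 0.025 410 [0.4156 0.3267 0.0348] 0.0349 (array([417.1, 329. ]), array([119.6,  27.9]), -14.2)
green 0.058 76 [0.4168 0.3281 0.0632] 0.0637 (array([417.1, 328.5]), array([43.6, 11.4]), -16.5)
brown 0.025 401 [0.4168 0.2132 0.0346] 0.0345 (array([418.6, 214.3]), array([120.3,  26.9]), 3.5)
brown 0.058 72 [0.4175 0.2142 0.0643] 0.0645 (array([418.3, 214. ]), array([40.8, 10.2]), 2.0)
coral 0.025 405 [0.4251 0.1173 0.0349] 0.0349 (array([426. , 117.9]), array([119.7,  26.4]), -14.5)
coral 0.058 69 [0.4261 0.1175 0.0641] 0.064 (array([426.4, 117.6]), array([43.1, 10. ]), -14.6)
c [329 187   9   4  30] [ 0.5796 -0.102   0.039 ] (array([ 579.8, -102.4]), array([20.8,  9.9]), 84.2)
c [345 186  10   5  38] [ 0.5811 -0.1457  0.0385] (array([ 581.4, -145.9]), array([23.5, 11.7]), 89.0)
c [361 186  10   5  36] [ 0.5815 -0.1886  0.0391] (array([ 581.4, -188.1]), array([23.7, 11.5]), -84.9)
c [313 188   9   4  27] [ 0.5776 -0.0592  0.0402] (array([577. , -60.1]), array([21. ,  9.6]), 87.9)
c [313 195  11  39 296] [ 0.5138 -0.0624  0.0394] (array([513. , -62
[... 372 characters left out ...]
array([244.6, 153.4]), -89.2)
knob 42 [0.56405941 0.02155805 0.09629753] 0.10098026276975237 (array([564. ,  21.1]), array([16.4, 16.2]), 46.8)
saddle? [380 187   7  10  53] [ 0.5684 -0.2278  0.0609]
saddle? [301 188   5  10  49] [ 0.5648 -0.0219  0.0618]
saddle? [196 190   5  10  48] [0.5591 0.2483 0.0613]
saddle? [334 191   3   3   5] [ 0.5677 -0.1038  0.0574]
saddle? [361 191   5   2   5] [ 0.569  -0.1772  0.0573]
saddle? [283 192   7   5  13] [0.5585 0.0234 0.0645]
saddle? [323 192   3   3   6] [ 0.5645 -0.0765  0.057 ]
saddle? [341 192   3   3   5] [ 0.5651 -0.1229  0.0574]
rod (array([530.5,   8.7]), array([485.7,  92.9]), -89.2)
scene
knob? [262 195   7   9  36] [0.5611 0.0215 0.0945]
```

Tray yaw is about +1.1° with its origin at about (0.525, −0.126). The knob is at (0.564, 0.021), which fits the saddles and the given sizes. Now moving to the knob with the fingers closing along tray y.

```bash
python3 -m crank '[[0,0,0,0,0,0.166],[0,0,0,0,0,0.166],[0.57,-0.97,0,0,0,0],[0.57,-0.97,0,0,0,0],[0.57,-0.97,0,0,0,0],[0.57,-0.97,0,0,0,0],[0.57,-0.97,0,0,0,0],[0.57,-0.97,0,0,0,0],[0.57,-0.97,0,0,0,0],[0.57,-0.97,0,0,0,0],[0.57,-0.97,0,0,0,0],[0.57,-0.97,0,0,0,0]]' 0.6 30
python3 -m crank '[[0.57,-0.97,0,0,0,0],[0.57,-0.97,0,0,0,0],[0.57,-0.97,0,0,0,0],[0.57,-0.97,0,0,0,0],[0.57,-0.97,0,0,0,0],[0.57,-0.97,0,0,0,0],[0.57,-0.97,0,0,0,0],[0.57,-0.97,0,0,0,0],[0.57,-0.97,0,0,0,0],[0.57,-0.97,0,0,0,0],[0.57,-0.97,0,0,0,0],[0.57,-0.97,0,0,0,0]]'
python3 -m crank '[[0.57,-0.97,0,0,0,0],[0.57,-0.97,0,0,0,0],[0.57,-0.97,0,0,0,0],[0.57,-0.97,0,0,0,0],[0.57,-0.97,0,0,0,0],[0.57,-0.97,0,0,0,0],[0,0,0,0,0,0],[0,0,0,0,0,0],[0,0,0,0,0,0]]'
python3 - <<'E'
from h import *
t,M,o=pose();print(t,M.round(4).tolist(),rel([.564,.021,.067]),o["grip_width"])
f=grab("wrist","w1");np.savez("pics/w1.npz",**f)
P=cloud(f);z=P[...,2]
k=(z>.085)&(z<.105)&(np.hypot(P[...,0]-.564,P[...,1]-.021)<.04)
print(k.sum(),rect(P[k]),np.nanmax(P[k][:,2]))
E
```

```text
clock: 1.35
tcp_pos: [0.2979, -0.451, 0.2311]
orientation: [-3.141, -0.033, 0.0]
contact_force: [0.3, -0.7, -0.4]
grip_width: 0.051
gripper_force: 0.0
clock: 2.55
tcp_pos: [0.4297, -0.2155, 0.2312]
orientation: [-3.141, -0.033, 0.0]
contact_force: [0.0, 0.0, 0.4]
grip_width: 0.0511
gripper_force: 0.0
clock: 3.45
tcp_pos: [0.4948, -0.0996, 0.2311]
orientation: [3.141, 0.031, -0.001]
contact_force: [-0.1, 1.2, -0.4]
grip_width: 0.0516
gripper_force: 0.0
[ 0.49483786 -0.09959961  0.23110091] [[0.9998, 0.0197, -0.0007], [0.0197, -0.9998, -0.0005], [-0.0007, 0.0004, -1.0]] [ 3.58 -5.96  8.2 ] 0.0515872322180017
558 (array([564. ,  19.4]), array([18.1, 18. ]), 46.2) 0.09770404360275002
```

```bash
python3 -m crank '[[0.6,-0.99,0,0,0,0],[0.6,-0.99,0,0,0,0],[0.6,-0.99,0,0,0,0],[0.6,-0.99,0,0,0,0],[0.6,-0.99,0,0,0,0],[0.6,-0.99,0,0,0,0],[0,0,1,0,0,0],[0,0,1,0,0,0],[0,0,1,0,0,0],[0,0,1,0,0,0],[0,0,1,0,0,0],[0,0,1,0,0,0]]'
python3 -m crank '[[0,0,1,0,0,0],[0,0,1,0,0,0],[0,0,0.1,0,0,0],[0,0,0,0,0,0]]'
python3 -m crank '[[0,0,0,0,0,0],[0,0,0,0,0,0],[0,0,0,0,0,0],[0,0,0,0,0,0],[0,0,0,0,0,0]]' 0 30
```

```text
clock: 4.7
tcp_pos: [0.5648, 0.0204, 0.1105]
orientation: [3.141, 0.03, -0.0]
contact_force: [-0.6, 0.1, -0.6]
grip_width: 0.0513
gripper_force: 0.0
clock: 5.1
tcp_pos: [0.5646, 0.0209, 0.0692]
orientation: [3.141, 0.032, -0.002]
contact_force: [-0.7, -0.8, 0.3]
grip_width: 0.0509
gripper_force: 0.0
clock: 5.6
tcp_pos: [0.5657, 0.0215, 0.0704]
orientation: [3.141, 0.033, 0.003]
contact_force: [-0.3, -0.4, 6.4]
grip_width: 0.015
gripper_force: 29.7
```

View pics/w1.png

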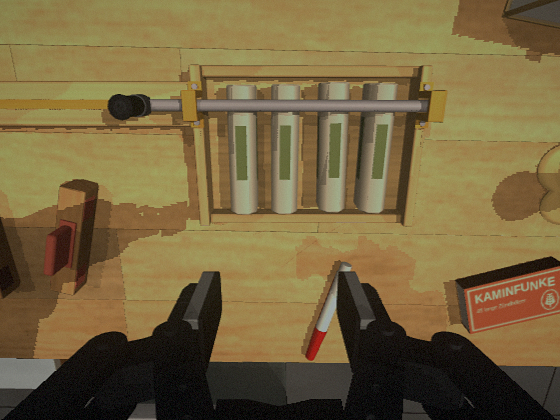

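The wrist picture shows the knob at (125,105) and four cartons at cols 240–375 under the rod; the fingers now hold the knob at 15 mm width. Drawing the bolt.

```bash
python3 -m crank '[[0,-0.9,0,0,0,0],[0,-0.9,0,0,0,0],[0,-0.9,0,0,0,0],[0,-0.9,0,0,0,0],[0,-0.9,0,0,0,0],[0,-0.9,0,0,0,0],[0,-0.9,0,0,0,0],[0,-0.9,0,0,0,0],[0,-0.9,0,0,0,0],[0,-0.9,0,0,0,0],[0,-0.9,0,0,0,0],[0,0,0,0,0,0]]'
python3 -m crank '[[0,0,0,0,0,0],[0,0,0,0,0,0],[0,0,0,0,0,0]]'
```

```text
clock: 6.8
tcp_pos: [0.5623, 0.2198, 0.0705]
orientation: [3.14, 0.034, 0.004]
contact_force: [1.6, -3.7, 6.1]
grip_width: 0.0149
gripper_force: 30.7
clock: 7.1
tcp_pos: [0.5623, 0.2198, 0.0705]
orientation: [-3.141, -0.033, -0.005]
contact_force: [2.9, -1.4, 5.2]
grip_width: 0.0149
gripper_force: 30.6
```

```bash
cat >> h.py <<'E'
def packs(n="top",lo=.056,hi=.078,box=(.28,.56,.0,.5)):
    f=grab(n);P=cloud(f);z=P[...,2]
    m=(z>lo)&(z<hi)&(P[...,0]>box[0])&(P[...,0]<box[1])&(P[...,1]>box[2])&(P[...,1]<box[3])
    k,l,st,c=cv2.connectedComponentsWithStats(m.astype(np.uint8))
    for i in range(1,k):
        if st[i,4]>25: print(n,st[i].tolist(),rect(P[l==i]),"zmed",np.median(z[l==i]).round(4),np.median(f["image"][l==i],0))
E
python3 -m crank '[[0,0,0,0,0,0],[0,0,0,0,0,0],[0,0,0,0,0,0],[0,0,-1,0,0,0],[0,0,-1,0,0,0],[0,0,-1,0,0,0],[0,0,-1,0,0,0],[0,0,-1,0,0,0],[0,0,-1,0,0,0],[0,0,-1,0,0,0],[0,0,-1,0,0,0],[0,0,0,0,0,0]]' 0.6 60
python3 -m crank '[[-1,0.7,0,0,0,0.174],[-1,0.7,0,0,0,0.173],[-1,0.7,0,0,0,0],[-1,0.7,0,0,0,0],[-1,0.7,0,0,0,0],[0,0,0,0,0,0],[0,0,0,0,0,0]]'
python3 - <<'E'
from h import *
packs();packs("wrist")
f=grab("top","t2");P=cloud(f);z=P[...,2];k=(z>.085)&(z<.105)&(abs(P[...,0]-.56)<.03)&(abs(P[...,1]-.2)<.06);print("knob",rect(P[k]) if k.any() else None)
t,M,o=pose();print(t,rel([.426,.1177,.1]),np.degrees(np.arctan2(M[1,0],M[0,0])))
E
```

```text
clock: 8.3
tcp_pos: [0.562, 0.2205, 0.232]
orientation: [-3.139, -0.033, -0.007]
contact_force: [-0.1, -0.6, 1.4]
grip_width: 0.0512
gripper_force: 0.0
clock: 9.0
tcp_pos: [0.4507, 0.1677, 0.2288]
orientation: [3.116, -0.394, -0.0]
contact_force: [-0.3, 0.8, 0.0]
grip_width: 0.0512
gripper_force: 0.0
top [161, 241, 8, 18, 77] (array([417.1, 328.7]), array([43.6, 10.3]), -16.3) zmed 0.0634 [100.  98.  66.]
wrist [178, 75, 17, 15, 123] (array([554.7, 216.8]), array([15. ,  5.1]), -63.9) zmed 0.0656 [38. 34. 26.]
wrist [144, 86, 20, 19, 259] (array([553.8, 247.4]), array([12.5, 12.5]), -1.0) zmed 0.0612 [136. 102.  41.]
wrist [334, 178, 14, 48, 564] (array([426.2, 116.5]), array([42.8, 10.3]), -14.9) zmed 0.0638 [166.  93.  68.]
wrist [228, 212, 25, 45, 530] (array([418.6, 213.4]), array([43.2, 10.4]), 3.3) zmed 0.0637 [109.  70.  48.]
wrist [117, 241, 19, 44, 560] (array([417.4, 327.4]), array([43.9, 10.4]), -13.9) zmed 0.0636 [67. 68. 33.]
knob None
[0.45164121 0.16820014 0.22902651] [-0.61  2.77  6.45] -14.411263616339763
```

```bash
python3 -m crank '[[-0.2,0.93,0,0,0,0],[-0.2,0.94,0,0,0,0],[-0.2,0.94,0,0,0,0],[0,0,1,0,0,0],[0,0,1,0,0,0],[0,0,1,0,0,0],[0,0,1,0,0,0],[0,0,1,0,0,0],[0,0,1,0,0,0],[0,0,1,0,0,0],[0,0,1,0,0,0],[0,0,0.7,0,0,0]]'
python3 - <<'E'
from h import *
print(rel([.4262,.1170,.0425]))
E
```

```text
clock: 10.35
tcp_pos: [0.4256, 0.1167, 0.0538]
orientation: [3.117, -0.394, -0.002]
contact_force: [-0.8, -0.6, -0.2]
grip_width: 0.0513
gripper_force: 0.0
[ 0.02 -0.02  0.56]
```

```bash
python3 -m crank '[[0,0,0.56,0,0,0],[0,0,0,0,0,0]]'
python3 -m crank '[[0,0,0,0,0,0],[0,0,0,0,0,0],[0,0,0,0,0,0],[0,0,0,0,0,0],[0,0,0,0,0,0],[0,0,-0.3,0,0,0],[0,0,-0.8,0,0,0],[0,0,-1,0,0,0],[0,0,-1,0,0,0],[0,0,-1,0,0,0],[0,0,-1,0,0,0],[0,0,0,0,0,0]]' 0 60
python3 - <<'E'
from h import *
f=grab("wrist","w3")
f=grab("top","t3");np.savez("pics/t3.npz",**f);P=cloud(f);z=P[...,2];hsv=cv2.cvtColor(f["image"],cv2.COLOR_RGB2HSV)
m=(z>.034)&(z<.045)&(hsv[...,1]<90)&(P[...,0]>.44)&(P[...,0]<.6)&(P[...,1]>-.25)&(P[...,1]<0)
k,l,st,c=cv2.connectedComponentsWithStats(m.astype(np.uint8))
for i in range(1,k):
    if st[i,4]>20: print("c",st[i].tolist(),P[l==i].mean(0).round(4),rect(P[l==i]))
print(rel([.525,-.126,.14]))
E
```

```text
clock: 10.55
tcp_pos: [0.4249, 0.1164, 0.0427]
orientation: [3.116, -0.394, -0.004]
contact_force: [-0.2, -0.4, -0.2]
grip_width: 0.0513
gripper_force: 0.0
clock: 11.75
tcp_pos: [0.4268, 0.1169, 0.1484]
orientation: [-3.115, 0.394, -0.007]
contact_force: [0.6, -0.1, -2.0]
grip_width: 0.0086
gripper_force: 58.6
c [328, 187, 11, 46, 349] [ 0.525  -0.1021  0.0394] (array([ 524.8, -102.6]), array([119.7,  25.6]), 1.2)
c [345, 186, 12, 46, 354] [ 0.527  -0.1479  0.0392] (array([ 527.5, -148. ]), array([119.3,  25.4]), 2.8)
c [362, 186, 11, 46, 354] [ 0.5262 -0.189   0.0393] (array([ 527.7, -189.6]), array([119.4,  24.8]), 0.3)
c [313, 188, 11, 46, 354] [ 0.5218 -0.0619  0.0393] (array([522.6, -62.2]), array([118.7,  24.7]), 1.5)
[ 7.85 10.49  0.31]
```

View pics/w3.png

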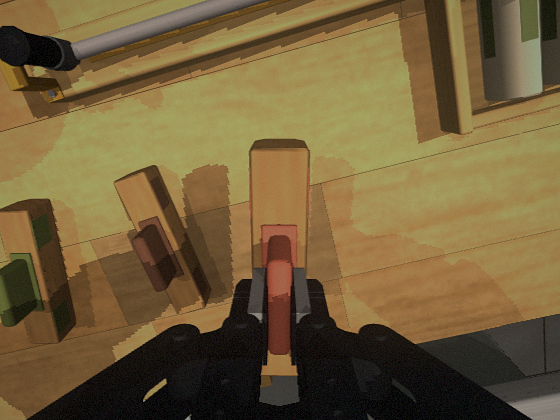

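The wrist view shows the coral pack held squarely by its tab, centre (280,290). The brown and green packs stand at left. Carrying the coral pack to the middle gap.

```bash
python3 -m crank '[[0,0,0,0,0,-0.173],[0,0,0,0,0,-0.172],[0.36,0.94,0,0,0,0],[0.36,0.94,0,0,0,0],[0.36,0.94,0,0,0,0],[0.36,0.94,0,0,0,0],[0.36,0.94,0,0,0,0],[0.36,0.94,0,0,0,0],[0.36,0.94,0,0,0,0],[0.36,0.94,0,0,0,0],[0.36,0.94,0,0,0,0],[0.36,0.94,0,0,0,0]]'
python3 -m crank '[[0.36,0.94,0,0,0,0],[0.36,0.94,0,0,0,0],[0.36,0.94,0,0,0,0],[0,0,0,0,0,0],[0,0,0,0,0,0],[0,0,0,0,0,0]]'
python3 - <<'E'
from h import *
t,M,o=pose();print(t,o["grip_width"],np.degrees(np.arctan2(M[1,0],M[0,0])))
f=grab("wrist","w4");P=cloud(f);z=P[...,2];hsv=cv2.cvtColor(f["image"],cv2.COLOR_RGB2HSV)
m=(z>.034)&(z<.045)&(hsv[...,1]<90)&(P[...,0]>.44)&(P[...,0]<.6)&(P[...,1]>-.25)&(P[...,1]<0)
k,l,st,c=cv2.connectedComponentsWithStats(m.astype(np.uint8))
for i in range(1,k):
    if st[i,4]>60: print("c",st[i].tolist(),P[l==i].mean(0).round(4),rect(P[l==i]))
m=(z>.125)&(z<.16)&(P[...,0]>t[0]+.02)&(abs(P[...,1]-t[1])<.05)
if m.any(): print("pack body",rect(P[m]),np.median(z[m]))
print(rel([.5255,-.1253,.049]))
E
```

```text
clock: 13.05
tcp_pos: [0.5001, -0.0709, 0.1444]
orientation: [-3.141, -0.031, 0.005]
contact_force: [0.6, 0.7, -1.5]
grip_width: 0.009
gripper_force: 58.6
clock: 13.65
tcp_pos: [0.5229, -0.125, 0.1452]
orientation: [-3.141, -0.032, 0.003]
contact_force: [0.4, -0.7, -2.6]
grip_width: 0.0087
gripper_force: 64.4
[ 0.52289007 -0.12499803  0.14518735] 0.0086522741862474 1.1821034917066215
c [298, 121, 33, 160, 2403] [ 0.5367 -0.1526  0.0392] (array([ 526.9, -151.7]), array([119.1,  21.9]), 3.8)
c [349, 123, 45, 159, 3609] [ 0.5324 -0.19    0.0388] (array([ 526.5, -191.3]), array([119.5,  22.6]), 0.4)
c [175, 125, 40, 158, 3570] [ 0.5287 -0.0655  0.0388] (array([522.7, -64.4]), array([119.6,  22.5]), 0.8)
c [234, 124, 33, 155, 1893] [ 0.5378 -0.1001  0.0389] (array([ 525. , -102.9]), array([117.6,  22. ]), -1.2)
pack body (array([ 562.7, -124.3]), array([39.8, 26.5]), 0.9) 0.13445351437299005
[0.13 0.02 4.82]
```

View pics/w4.png

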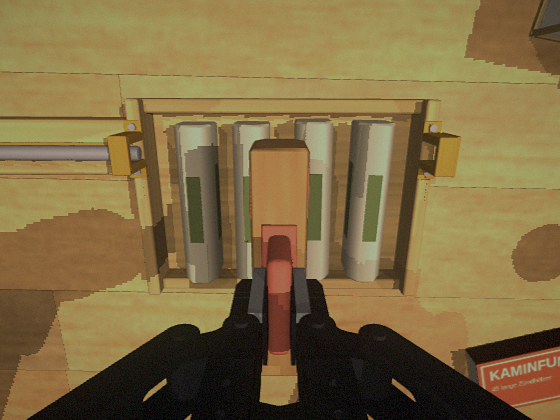

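The wrist view shows the pack aligned over the middle gap, body cols 250–310, with the flanking cartons at 252 and 315. Inserting.

```bash
python3 -m crank '[[0.13,0,0.8,0,0,0],[0,0,0.8,0,0,0],[0,0,0.8,0,0,0],[0,0,0.4,0,0,0],[0,0,0.3,0,0,0],[0,0,0.3,0,0,0],[0,0,0.3,0,0,0],[0,0,0.3,0,0,0],[0,0,0.2,0,0,0],[0,0,0.2,0,0,0],[0,0,0,0,0,0]]'
python3 -m crank '[[0,0,0.1,0,0,0],[0,0,0.1,0,0,0],[0,0,0.1,0,0,0],[0,0,0,0,0,0],[0,0,0,0,0,0]]'
```

```text
clock: 14.8
tcp_pos: [0.5258, -0.1261, 0.0575]
orientation: [-3.141, -0.03, 0.002]
contact_force: [0.5, -1.0, -0.8]
grip_width: 0.0086
gripper_force: 64.4
clock: 15.3
tcp_pos: [0.5262, -0.1261, 0.052]
orientation: [3.141, 0.03, -0.0]
contact_force: [0.2, -1.2, -2.0]
grip_width: 0.0085
gripper_force: 64.4
```

```bash
python3 -m crank '[[0,0,0.1,0,0,0],[0,0,0.1,0,0,0],[0,0,0,0,0,0]]'
python3 -m crank '[[0,0,0.1,0,0,0],[0,0,0,0,0,0],[0,0,0,0,0,0]]'
```

```text
clock: 15.6
tcp_pos: [0.5266, -0.1262, 0.0509]
orientation: [3.141, 0.03, 0.001]
contact_force: [-9.7, 0.4, 29.3]
grip_width: 0.0085
gripper_force: 68.8
clock: 15.9
tcp_pos: [0.5266, -0.1262, 0.0508]
orientation: [3.14, 0.03, 0.001]
contact_force: [-17.8, 1.3, 50.4]
grip_width: 0.0087
gripper_force: 71.9
```

```bash
python3 -m crank '[[0,0,-0.2,0,0,0],[0,0,0,0,0,0],[0,0,0,0,0,0],[0,0,0,0,0,0],[0,0,-0.5,0,0,0],[0,0,-1,0,0,0],[0,0,-1,0,0,0],[0,0,-1,0,0,0],[0,0,-1,0,0,0],[0,0,-1,0,0,0],[0,0,-1,0,0,0],[0,0,-1,0,0,0]]' 0.4 60
python3 -m crank '[[-0.5,-1,-1,0,0,0],[-0.5,-1,0,0,0,0],[-0.5,-1,0,0,0,0],[-0.5,-1,0,0,0,0],[-0.5,-1,0,0,0,0],[-0.5,-1,0,0,0,0],[-0.5,-1,0,0,0,0],[-0.5,-1,0,0,0,0],[-0.4,-1,0,0,0,0],[-0.4,-1,0,0,0,0],[-0.4,-1,0,0,0,0],[-0.4,-1,0,0,0,0]]'
cat >> h.py <<'E'
def tray(n="top"):
    f=grab(n);P=cloud(f);z=P[...,2];hsv=cv2.cvtColor(f["image"],cv2.COLOR_RGB2HSV)
    b=(P[...,0]>.44)&(P[...,0]<.6)&(P[...,1]>-.25)&(P[...,1]<0)
    for nm,m,a in(("stock",(z>.034)&(z<.047)&(hsv[...,1]<90)&b,100),("tab",(z>.06)&(z<.085)&b&(abs(P[...,0]-.5255)<.035),25),("band/body",(z>.033)&(z<.047)&(hsv[...,1]>=90)&b,60)):
        k,l,st,c=cv2.connectedComponentsWithStats(m.astype(np.uint8))
        for i in range(1,k):
            if st[i,4]>a: print(n,nm,st[i,4],rect(P[l==i]),"z",np.median(z[l==i]).round(4))
E
python3 - <<'E'
from h import *
t,M,o=pose();print(t)
tray();packs();packs("wrist",box=(.28,.52,0,.5))
E
```

```text
clock: 17.1
tcp_pos: [0.5262, -0.126, 0.2013]
orientation: [-3.141, -0.031, 0.0]
contact_force: [-0.5, -0.7, -0.6]
grip_width: 0.0343
gripper_force: 0.0
clock: 18.3
tcp_pos: [0.4092, 0.1125, 0.2205]
orientation: [3.141, 0.031, 0.0]
contact_force: [0.1, 0.1, -0.1]
grip_width: 0.0339
gripper_force: 0.0
[0.40916197 0.11249098 0.22049953]
top stock 354 (array([524.6, -98.8]), array([119.7,  24.8]), 1.1) z 0.0395
top stock 364 (array([ 527.4, -150.7]), array([119.2,  23.6]), 0.6) z 0.0398
top stock 357 (array([ 527.8, -189.3]), array([119.8,  25.7]), 0.4) z 0.0395
top stock 360 (array([522.6, -62.1]), array([119.4,  25.1]), 1.7) z 0.0393
top tab 70 (array([ 526., -124.]), array([42.4, 10.1]), -0.1) z 0.0698
top band/body 382 (array([ 527.5, -124.9]), array([119.8,  28. ]), 1.7) z 0.0406
top [161, 241, 8, 18, 77] (array([417.1, 328.5]), array([43.8, 11.2]), -14.7) zmed 0.0637 [129. 125.  81.]
wrist [22, 151, 19, 51, 799] (array([417.3, 326.9]), array([43.9, 10.7]), -14.8) zmed 0.0635 [90. 92. 46.]
wrist [154, 152, 20, 52, 677] (array([418.3, 213.4]), array([43.4, 10.9]), 3.8) zmed 0.0637 [104.  66.  46.]
```

Coral is seated: the tab reads z≈0.070 and the cartons are flat. Next, the brown pack.

```bash
python3 -m crank '[[0.11,-0.98,0,0,0,0],[0.11,-0.98,0,0,0,0],[0.11,-0.98,0,0,0,0],[0.11,-0.98,0,0,0,0],[0.11,-0.98,0,0,0,0],[0,0,0.9,0,0,-0.056],[0,0,1,0,0,0],[0,0,1,0,0,0],[0,0,1,0,0,0],[0,0,1,0,0,0],[0,0,1,0,0,0],[0,0,1,0,0,0]]' 0.6 60
python3 - <<'E'
from h import *
print(rel([.4183,.2134,.0425]),pose()[0]); packs("wrist",box=(.28,.52,0,.5))
E
```

```text
clock: 19.65
tcp_pos: [0.4196, 0.2087, 0.0814]
orientation: [3.139, 0.097, 0.0]
contact_force: [0.1, 0.6, 0.6]
grip_width: 0.0513
gripper_force: 0.0
[-0.05 -0.24  1.94] [0.41959701 0.20870059 0.08136862]
wrist [24, 212, 36, 84, 2194] (array([417.3, 327. ]), array([44.3, 10.5]), -14.3) zmed 0.0635 [63. 65. 33.]
wrist [259, 223, 21, 85, 1625] (array([418.3, 213.5]), array([43.4, 10. ]), 4.2) zmed 0.0639 [74. 47. 33.]
```

```bash
python3 -m crank '[[-0.05,-0.23,0.95,0,0,0],[0,0,1,0,0,0],[0,0,0,0,0,0]]'
python3 -m crank '[[0,0,0,0,0,0],[0,0,0,0,0,0],[0,0,0,0,0,0],[0,0,0,0,0,0],[0,0,0,0,0,0],[0,0,-0.3,0,0,0],[0,0,-0.8,0,0,0],[0,0,-1,0,0,0],[0,0,-1,0,0,0],[0,0,-1,0,0,0],[0,0,-1,0,0,0],[0,0,0,0,0,0]]' 0 60
python3 - <<'E'
from h import *
print(rel([.524,-.0785,.14])); t,M,o=pose();print(M[:,0],o["contact_force"])
packs("wrist",.10,.2,box=(.28,.52,0,.5));packs("top",box=(.28,.52,.28,.5))
E
```

```text
clock: 20.0
tcp_pos: [0.4167, 0.2129, 0.0417]
orientation: [3.138, 0.098, -0.005]
contact_force: [-0.1, -1.2, -0.2]
grip_width: 0.0514
gripper_force: 0.0
clock: 21.2
tcp_pos: [0.4188, 0.2153, 0.1476]
orientation: [-3.138, -0.099, -0.007]
contact_force: [0.7, 1.0, -1.6]
grip_width: 0.0088
gripper_force: 58.6
[ 4.32 14.99  0.37]
[0.99798822 0.06323798 0.0045243 ] [ 0.71105879  0.99249897 -1.60404505]
wrist [145, 139, 269, 260, 18697] (array([420.6, 218.9]), array([117.8,  73.3]), -20.1) zmed 0.1665 [63. 48. 32.]
wrist [151, 382, 18, 14, 95] (array([408.4, 251.2]), array([7.8, 3.6]), -42.9) zmed 0.1987 [11. 11. 11.]
wrist [390, 384, 16, 12, 101] (array([413.4, 178.4]), array([6.5, 3.3]), 53.0) zmed 0.1988 [12. 11.  9.]
```

```bash
python3 -m crank '[[0,0,0,0,0,0.056],[0.31,0.925,0,0,0,0],[0.31,0.925,0,0,0,0],[0.31,0.925,0,0,0,0],[0.31,0.925,0,0,0,0],[0.31,0.925,0,0,0,0],[0.31,0.925,0,0,0,0],[0.31,0.925,0,0,0,0],[0.31,0.925,0,0,0,0],[0.31,0.925,0,0,0,0],[0.31,0.925,0,0,0,0],[0.31,0.925,0,0,0,0]]'
python3 -m crank '[[0.31,0.925,0,0,0,0],[0.31,0.925,0,0,0,0],[0.31,0.925,0,0,0,0],[0.31,0.925,0,0,0,0],[0.31,0.925,0,0,0,0],[0,0,0,0,0,0],[0,0,0,0,0,0]]'
python3 - <<'E'
from h import *
t,M,o=pose();print(t,o["grip_width"],o["gripper_force"],rel([.524,-.0785,.05]),np.degrees(np.arctan2(M[1,0],M[0,0])))
f=grab("wrist","w5");P=cloud(f);z=P[...,2]
m=(z>.12)&(z<.16)&(P[...,0]>t[0]+.02)&(abs(P[...,1]-t[1])<.05)
print("pack body",rect(P[m]),np.median(z[m]))
tray("wrist");packs("top",box=(.28,.52,.25,.5))
E
```

```text
clock: 22.5
tcp_pos: [0.4887, 0.0114, 0.1436]
orientation: [3.141, 0.031, -0.004]
contact_force: [-0.1, 0.2, -2.3]
grip_width: 0.0085
gripper_force: 58.5
clock: 23.2
tcp_pos: [0.5215, -0.0794, 0.1439]
orientation: [-3.141, -0.029, 0.004]
contact_force: [-0.6, 0.1, -1.0]
grip_width: 0.0088
gripper_force: 58.6
[ 0.5214752  -0.07937075  0.14385054] 0.008770412297777355 58.63265097141266 [ 0.14 -0.04  4.69] 1.0761199672409527
pack body (array([561.2, -78.8]), array([39.8, 26.4]), 0.8) 0.13387229310264484
wrist stock 3656 (array([ 526.7, -152. ]), array([119.4,  22.6]), 1.3) z 0.0396
wrist stock 1957 (array([ 524.6, -100.9]), array([118.3,  22. ]), 2.1) z 0.0397
wrist stock 3637 (array([ 526.5, -191.2]), array([119.7,  22.1]), 0.3) z 0.0396
wrist stock 1187 (array([524.1, -57.3]), array([119.4,  21.7]), -6.4) z 0.038
wrist tab 232 (array([556.5, -23.4]), array([12.2,  8. ]), 90.0) z 0.0612
wrist tab 143 (array([ 558.1, -229.6]), array([14.2,  4.7]), 88.3) z 0.0613
wrist tab 1139 (array([ 527., -126.]), array([43.2, 10.5]), 0.7) z 0.0698
wrist band/body 223 (array([578.1, -23.1]), array([13.3, 12.4]), 1.7) z 0.0349
wrist band/body 4658 (array([ 526.4, -127. ]), array([120. ,  28.7]), 1.1) z 0.0404
wrist band/body 321 (array([ 579.8, -229. ]), array([17. , 13.7]), -3.0) z 0.0351
wrist band/body 309 (array([ 558.8, -228.8]), array([26.5, 13.2]), 2.5) z 0.0369
wrist band/body 127 (array([550.8, -25.1]), array([16.3, 11.1]), -17.6) z 0.0346
wrist band/body 882 (array([ 526.5, -152.5]), array([49.5, 10.6]), 1.8) z 0.0409
wrist band/body 889 (array([ 526., -192.]), array([50.2, 10.3]), 0.4) z 0.0409
wrist band/body 488 (array([ 523.5, -102.4]), array([50.2,  5.3]), 1.0) z 0.0409
top [161, 241, 8, 17, 76] (array([417.7, 328.5]), array([42.6,  9.9]), -13.5) zmed 0.0635 [137.5 134.   87. ]
```

View pics/w5.png

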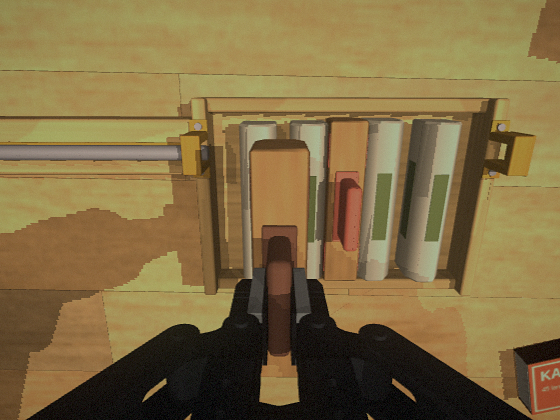

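The wrist view shows the brown pack (cols 250–310) over the +y gap and coral seated at (345,200). Inserting while drifting outward.

```bash
python3 -m crank '[[0.14,0,0.8,0,0,0],[0,0,0.8,0,0,0],[0,0,0.8,0,0,0],[0,0,0.4,0,0,0],[0,0,0.3,0,0,0],[0,-0.05,0.2,0,0,0],[0,-0.05,0.2,0,0,0],[0,-0.05,0.2,0,0,0],[0,-0.05,0.2,0,0,0],[0,-0.05,0.2,0,0,0],[0,-0.05,0.2,0,0,0],[0,0,0,0,0,0]]'
python3 -m crank '[[0,0,0.1,0,0,0],[0,0,0.1,0,0,0],[0,0,0,0,0,0]]'
```

```text
clock: 24.55
tcp_pos: [0.5243, -0.0735, 0.0582]
orientation: [3.141, 0.031, -0.003]
contact_force: [0.1, -0.4, -2.1]
grip_width: 0.0088
gripper_force: 58.6
clock: 24.85
tcp_pos: [0.5249, -0.0736, 0.0548]
orientation: [-3.141, -0.03, 0.001]
contact_force: [0.2, -1.5, -2.1]
grip_width: 0.0085
gripper_force: 58.6
```

```bash
python3 -m crank '[[0,0,0.1,0,0,0],[0,0,0.1,0,0,0],[0,0,0,0,0,0]]'
python3 -m crank '[[0,0,0.1,0,0,0],[0,0,0.05,0,0,0],[0,0,0,0,0,0]]'
```

```text
clock: 25.15
tcp_pos: [0.525, -0.0736, 0.0509]
orientation: [3.141, 0.03, -0.0]
contact_force: [-0.8, -1.0, -2.4]
grip_width: 0.0086
gripper_force: 58.7
clock: 25.45
tcp_pos: [0.5252, -0.0737, 0.0502]
orientation: [3.14, 0.03, 0.0]
contact_force: [-8.1, -1.4, 22.8]
grip_width: 0.0086
gripper_force: 62.1
```

```bash
python3 -m crank '[[0,0,-0.1,0,0,0],[0,0,0,0,0,0],[0,0,0,0,0,0],[0,0,0,0,0,0],[0,0,-0.5,0,0,0],[0,0,-1,0,0,0],[0,0,-1,0,0,0],[0,0,-1,0,0,0],[0,0,-1,0,0,0],[0,0,-1,0,0,0],[0,0,-1,0,0,0],[0,0,-1,0,0,0]]' 0.4 60
python3 -m crank '[[-0.25,-1,-1,0,0,0],[-0.25,-1,0,0,0,0],[-0.25,-1,0,0,0,0],[-0.25,-1,0,0,0,0],[-0.25,-1,0,0,0,0],[-0.25,-1,0,0,0,0],[-0.25,-1,0,0,0,0],[-0.25,-1,0,0,0,0],[-0.25,-1,0,0,0,0],[-0.25,-1,0,0,0,0],[-0.25,-1,0,0,0,0],[-0.25,-1,0,0,0,0]]'
python3 -m crank '[[-0.25,-1,0,0,0,0.174],[-0.25,-1,0,0,0,0.174],[-0.25,-1,0,0,0,0],[-0.25,-1,0,0,0,0],[-0.25,-0.7,0,0,0,0],[0,0,0,0,0,0],[0,0,0,0,0,0]]' 0.6
python3 - <<'E'
from h import *
t,M,o=pose();print(t,np.degrees(np.arctan2(M[1,0],M[0,0])))
tray();packs("wrist",box=(.28,.52,.25,.5));print(rel([.4173,.327,.0425]))
E
```

```text
clock: 26.65
tcp_pos: [0.525, -0.0734, 0.2015]
orientation: [-3.141, -0.031, -0.001]
contact_force: [0.1, 0.6, -0.6]
grip_width: 0.0346
gripper_force: 0.0
clock: 27.85
tcp_pos: [0.46, 0.1661, 0.2207]
orientation: [3.141, 0.031, 0.001]
contact_force: [-0.4, 0.4, -0.0]
grip_width: 0.0342
gripper_force: 0.0
clock: 28.55
tcp_pos: [0.4514, 0.2612, 0.2203]
orientation: [3.116, -0.397, 0.0]
contact_force: [0.7, 0.0, -0.7]
grip_width: 0.0509
gripper_force: 0.0
[0.45138811 0.261216   0.22028902] -14.519246474455905
top stock 357 (array([525. , -99.4]), array([120.,  25.]), 1.7) z 0.0395
top stock 350 (array([ 527.5, -150.7]), array([119.4,  23.4]), 2.4) z 0.0393
top stock 372 (array([ 527.8, -189.9]), array([119.7,  25.7]), 1.2) z 0.0396
top stock 372 (array([522.6, -46.5]), array([119.4,  26.1]), 0.2) z 0.0394
top tab 74 (array([525.1, -72.1]), array([43.3, 10. ]), 1.2) z 0.0701
top tab 67 (array([ 526.3, -123.9]), array([41.5,  9.4]), -0.6) z 0.0704
top band/body 384 (array([524.9, -73.2]), array([119.4,  28.2]), 1.0) z 0.0406
top band/body 383 (array([ 527.6, -125.7]), array([119.5,  28.2]), 1.5) z 0.0405
wrist [210, 221, 14, 47, 540] (array([417.8, 327.7]), array([43.2, 10.4]), -13.7) zmed 0.0638 [69. 68. 35.]
[-2.5  -2.8   8.88]
```

```bash
python3 -m crank '[[-0.83,-0.95,0,0,0,0],[-0.83,-0.95,0,0,0,0],[-0.84,-0.92,0,0,0,0],[0,0,1,0,0,0],[0,0,1,0,0,0],[0,0,1,0,0,0],[0,0,1,0,0,0],[0,0,1,0,0,0],[0,0,1,0,0,0],[0,0,0.9,0,0,0],[0,0,0,0,0,0]]'
python3 - <<'E'
from h import *
print(rel([.4177,.3275,.042]),pose()[0]); packs("wrist",box=(.28,.52,.25,.5))
E
```

```text
clock: 29.75
tcp_pos: [0.4165, 0.3265, 0.0801]
orientation: [3.112, -0.399, -0.004]
contact_force: [-0.0, -0.1, -0.8]
grip_width: 0.0514
gripper_force: 0.0
[ 0.05 -0.07  1.91] [0.41646307 0.32645365 0.08013034]
wrist [265, 221, 21, 85, 1665] (array([417.4, 327.7]), array([43.7,  9.9]), -14.3) zmed 0.064 [80. 81. 41.]
```

```bash
python3 -m crank '[[0.05,-0.07,0.95,0,0,0],[0,0,0.95,0,0,0],[0,0,0,0,0,0]]'
python3 -m crank '[[0,0,0,0,0,0],[0,0,0,0,0,0],[0,0,0,0,0,0],[0,0,0,0,0,0],[0,0,0,0,0,0],[0,0,-0.3,0,0,0],[0,0,-0.8,0,0,0],[0,0,-1,0,0,0],[0,0,-1,0,0,0],[0,0,-1,0,0,0],[0,0,-1,0,0,0],[0,0,0,0,0,0]]' 0 60
python3 - <<'E'
from h import *
t,M,o=pose();a=np.arctan2(M[1,0],M[0,0]);y=np.radians(1.1)
d=np.array([.526,-.1725])-t[:2];print(t,"turn",np.degrees(a-y)/45,"x",(d@[np.cos(y),np.sin(y)])/.02,"y",(d@[np.sin(y),-np.cos(y)])/.02)
E
```

```text
clock: 30.1
tcp_pos: [0.4183, 0.3288, 0.0435]
orientation: [3.114, -0.398, -0.002]
contact_force: [-0.6, -0.3, -0.1]
grip_width: 0.0512
gripper_force: 0.0
clock: 31.3
tcp_pos: [0.4197, 0.3311, 0.1487]
orientation: [-3.113, 0.397, -0.005]
contact_force: [0.4, -0.2, -1.5]
grip_width: 0.0083
gripper_force: 58.7
[0.41967194 0.33106754 0.14874429] turn -0.3477890481086162 x 4.8320628325260255 y 25.27579834603881
```

```bash
python3 -m crank '[[0,0,0,0,0,-0.174],[0,0,0,0,0,-0.174],[0.186,0.972,0,0,0,0],[0.186,0.972,0,0,0,0],[0.186,0.972,0,0,0,0],[0.186,0.972,0,0,0,0],[0.186,0.972,0,0,0,0],[0.186,0.972,0,0,0,0],[0.186,0.972,0,0,0,0],[0.186,0.972,0,0,0,0],[0.186,0.972,0,0,0,0],[0.186,0.972,0,0,0,0]]'
python3 -m crank '[[0.186,0.972,0,0,0,0],[0.186,0.972,0,0,0,0],[0.186,0.972,0,0,0,0],[0.186,0.972,0,0,0,0],[0.186,0.972,0,0,0,0],[0.186,0.972,0,0,0,0],[0.186,0.972,0,0,0,0],[0.186,0.972,0,0,0,0],[0.186,0.972,0,0,0,0],[0.186,0.972,0,0,0,0],[0.186,0.972,0,0,0,0],[0.186,0.972,0,0,0,0]]'
python3 -m crank '[[0.186,0.972,0,0,0,0],[0.186,0.972,0,0,0,0],[0,0,0,0,0,0],[0,0,0,0,0,0]]'
python3 - <<'E'
from h import *
t,M,o=pose();print(t,o["grip_width"],o["gripper_force"],rel([.526,-.1725,.05]),np.degrees(np.arctan2(M[1,0],M[0,0])))
f=grab("wrist","w6");P=cloud(f);z=P[...,2]
m=(z>.12)&(z<.16)&(P[...,0]>t[0]+.02)&(abs(P[...,1]-t[1])<.05)
print("pack body",rect(P[m]),np.median(z[m]))
tray("wrist")
E
```

```text
clock: 32.5
tcp_pos: [0.4589, 0.1351, 0.1452]
orientation: [3.141, 0.031, -0.002]
contact_force: [0.4, 0.9, -1.1]
grip_width: 0.0086
gripper_force: 58.7
clock: 33.7
tcp_pos: [0.508, -0.0969, 0.1451]
orientation: [-3.141, -0.031, 0.003]
contact_force: [0.5, -0.1, -1.2]
grip_width: 0.0087
gripper_force: 58.7
clock: 34.1
tcp_pos: [0.5162, -0.1347, 0.1452]
orientation: [-3.141, -0.029, 0.002]
contact_force: [-0.2, -0.7, -2.7]
grip_width: 0.0087
gripper_force: 58.8
[ 0.51615592 -0.13469714  0.1452119 ] 0.008745106601637867 58.782498836517334 [0.46 1.9  4.76] 1.067833897180855
pack body (array([ 555.3, -134.2]), array([38.5, 26.5]), 0.9) 0.13411150990985665
wrist stock 2046 (array([ 526.8, -154.2]), array([119.8,  22.2]), 3.3) z 0.0395
wrist stock 3696 (array([ 526.6, -191.5]), array([119.3,  23. ]), 0.3) z 0.0396
wrist stock 3666 (array([522.8, -49. ]), array([119.4,  24.1]), 0.9) z 0.0396
wrist stock 3656 (array([ 523.8, -100.8]), array([119.6,  22.6]), 0.8) z 0.0396
wrist tab 245 (array([556.4, -23.8]), array([12.2,  7.9]), -88.8) z 0.0613
wrist tab 147 (array([ 558.1, -229.7]), array([
[... 210 characters left out ...]
[ 580.6, -228.9]), array([18. , 12.6]), 1.0) z 0.0347
wrist band/body 4660 (array([524.9, -73.5]), array([119.7,  28.3]), 1.6) z 0.0404
wrist band/body 1234 (array([ 572.9, -125.4]), array([26.8, 26.2]), 1.4) z 0.0403
wrist band/body 212 (array([552.6, -24.6]), array([18. , 12.2]), -8.1) z 0.035
wrist band/body 199 (array([ 554.8, -228.4]), array([15.8, 12.1]), 11.0) z 0.0349
wrist band/body 231 (array([ 526.4, -156.1]), array([50.2,  2.5]), 1.5) z 0.0409
wrist band/body 901 (array([522.5, -48. ]), array([49.9, 10.3]), 0.7) z 0.0409
wrist band/body 909 (array([ 523.4, -100.7]), array([50. , 10.1]), 0.8) z 0.0409
wrist band/body 895 (array([ 525.9, -192. ]), array([49.9, 10.1]), 0.6) z 0.0409
```

View pics/w6.png

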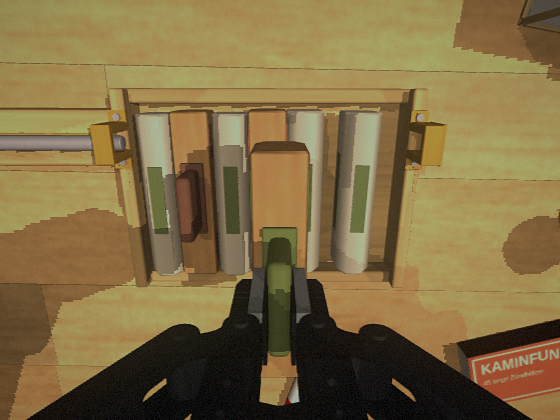

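The wrist view shows green held at (280,290), the last gap at about cols 320–340, and brown seated at (190,200). Two short steps remain before lowering.

```bash
python3 -m crank '[[0.23,0.94,0,0,0,0],[0.23,0.94,0,0,0,0],[0,0,0.6,0,0,0],[0,0,0,0,0,0],[0,0,0,0,0,0]]'
python3 - <<'E'
from h import *
print(pose()[0],rel([.526,-.172,.05]))
E
```

```text
clock: 34.7
tcp_pos: [0.5262, -0.1705, 0.1335]
orientation: [-3.14, -0.034, 0.002]
contact_force: [0.2, 0.1, -1.7]
grip_width: 0.0089
gripper_force: 58.8
[ 0.52621458 -0.17047908  0.13350708] [-0.01  0.08  4.18]
```

```bash
python3 -m crank '[[0,0.06,0.8,0,0,0],[0,0,0.8,0,0,0],[0,0,0.6,0,0,0],[0,0,0.3,0,0,0],[0,0.05,0.2,0,0,0],[0,0.05,0.2,0,0,0],[0,0.05,0.2,0,0,0],[0,0.05,0.2,0,0,0],[0,0.05,0.2,0,0,0],[0,0.05,0.2,0,0,0],[0,0,0,0,0,0]]'
python3 -m crank '[[0,0,0.1,0,0,0],[0,0,0.1,0,0,0],[0,0,0,0,0,0]]'
```

```text
clock: 35.8
tcp_pos: [0.5263, -0.1796, 0.0593]
orientation: [-3.141, -0.03, 0.002]
contact_force: [0.1, 0.1, -2.6]
grip_width: 0.009
gripper_force: 58.8
clock: 36.1
tcp_pos: [0.5268, -0.1795, 0.0558]
orientation: [3.141, 0.03, -0.001]
contact_force: [-0.7, 1.0, -2.6]
grip_width: 0.009
gripper_force: 58.8
```

```bash
python3 -m crank '[[0,0,0.1,0,0,0],[0,0,0.1,0,0,0],[0,0,0,0,0,0]]'
python3 -m crank '[[0,0,0.05,0,0,0],[0,0,0.05,0,0,0],[0,0,0,0,0,0]]'
```

```text
clock: 36.4
tcp_pos: [0.5268, -0.1795, 0.0518]
orientation: [3.141, 0.03, -0.001]
contact_force: [-0.4, 0.3, -1.8]
grip_width: 0.0087
gripper_force: 58.8
clock: 36.7
tcp_pos: [0.527, -0.1796, 0.0513]
orientation: [3.141, 0.03, -0.0]
contact_force: [-4.8, 0.6, 11.4]
grip_width: 0.0086
gripper_force: 60.6
```

```bash
python3 -m crank '[[0,0,-0.1,0,0,0],[0,0,0,0,0,0],[0,0,0,0,0,0],[0,0,0,0,0,0],[0,0,-0.5,0,0,0],[0,0,-1,0,0,0],[0,0,-1,0,0,0],[0,0,-1,0,0,0],[0,0,-1,0,0,0],[0,0,-1,0,0,0],[0,0,-1,0,0,0],[0,0,-1,0,0,0]]' 0.4 30
python3 -m crank '[[0.1,-1,0,0,0,0],[0.1,-1,0,0,0,0],[0.1,-1,0,0,0,0],[0.1,-1,0,0,0,0],[0.1,-1,0,0,0,0],[0.1,-1,0,0,0,0],[0.1,-1,0,0,0,0],[0.1,-1,0,0,0,0],[0.1,-1,0,0,0,0],[0.1,-1,0,0,0,0],[0.1,-1,0,0,0,0],[0.1,-1,0,0,0,0]]'
python3 -m crank '[[0.1,-1,0,0,0,0],[0.1,-1,0,0,0,0],[0.1,-1,0,0,0,0],[0.1,-1,0,0,0,0],[0.1,-1,0,0,0,0],[0.1,-1,0,0,0,0],[0,0,0,0,0,0],[0,0,0,0,0,0]]' 0.6
python3 - <<'E'
from h import *
tray()
f=grab("wrist","w7");P=cloud(f);z=P[...,2]
k=(z>.085)&(z<.105)&(np.hypot(P[...,0]-.56,P[...,1]-.22)<.04)
print("knob",k.sum(),rect(P[k]) if k.any() else 0)
print(pose()[0],rel([.5605,.2205,.07]))
E
```

```text
clock: 37.9
tcp_pos: [0.5269, -0.1794, 0.2037]
orientation: [3.141, 0.031, 0.001]
contact_force: [0.6, 0.2, -0.3]
grip_width: 0.0343
gripper_force: 0.0
clock: 39.1
tcp_pos: [0.5463, 0.0618, 0.2028]
orientation: [3.141, 0.031, 0.001]
contact_force: [0.5, -0.2, 0.0]
grip_width: 0.0343
gripper_force: 0.0
clock: 39.9
tcp_pos: [0.5558, 0.181, 0.2024]
orientation: [3.141, 0.032, 0.0]
contact_force: [-1.1, -0.3, -0.4]
grip_width: 0.0515
gripper_force: 0.0
top stock 361 (array([524.9, -99.3]), array([120. ,  24.6]), 1.8) z 0.0394
top stock 361 (array([ 527.3, -151. ]), array([120.1,  22.7]), 1.4) z 0.0397
top stock 348 (array([ 527.8, -204.2]), array([119.6,  23.6]), 0.8) z 0.0396
top stock 353 (array([522.5, -46.7]), array([118.9,  24.8]), 1.8) z 0.0397
top tab 72 (array([525.2, -72.3]), array([43.6, 10. ]), 3.0) z 0.0696
top tab 70 (array([ 526.6, -124. ]), array([41.4,  9.7]), 0.2) z 0.0695
top tab 74 (array([ 526. , -177.7]), array([43.6,  9.6]), 1.8) z 0.0701
top band/body 384 (array([525. , -73.2]), array([119.4,  28. ]), 1.2) z 0.0405
top band/body 377 (array([ 527.4, -125.6]), array([120.6,  28.2]), 1.6) z 0.0404
top band/body 373 (array([ 525.4, -177.9]), array([118.7,  28. ]), 0.1) z 0.0408
knob 517 (array([560.8, 219.7]), array([18.2, 18.2]), 75.6)
[0.55606441 0.17966059 0.20218553] [ 0.26 -2.04  6.61]
```

View pics/w7.png

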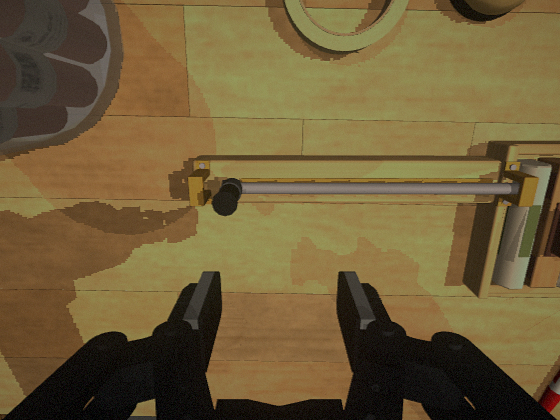

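All three packs are seated, with tabs at z≈0.070 and 52–54 mm apart. The knob is at (225,200) px, world (0.561, 0.220). Grasping it and shooting the bolt.

```bash
python3 -m crank '[[0.12,-1,0,0,0,0],[0.12,-1,0,0,0,0],[0,0,0.95,0,0,0],[0,0,0.95,0,0,0],[0,0,0.95,0,0,0],[0,0,0.95,0,0,0],[0,0,0.95,0,0,0],[0,0,0.95,0,0,0],[0,0,0.9,0,0,0],[0,0,0,0,0,0]]'
python3 -m crank '[[0,0,0,0,0,0],[0,0,0,0,0,0],[0,0,0,0,0,0],[0,0,0,0,0,0],[0,0,0,0,0,0]]' 0 40
python3 -m crank '[[0,0.9,0,0,0,0],[0,0.9,0,0,0,0],[0,0.9,0,0,0,0],[0,0.9,0,0,0,0],[0,0.9,0,0,0,0],[0,0.9,0,0,0,0],[0,0.9,0,0,0,0],[0,0.9,0,0,0,0],[0,0.9,0,0,0,0],[0,0.9,0,0,0,0],[0,0.7,0,0,0,0],[0,0,0,0,0,0]]'
```

```text
clock: 41.0
tcp_pos: [0.5587, 0.2188, 0.0678]
orientation: [3.139, 0.028, -0.007]
contact_force: [-0.4, -0.8, -0.5]
grip_width: 0.0514
gripper_force: 0.0
clock: 41.5
tcp_pos: [0.5609, 0.2198, 0.0714]
orientation: [3.14, 0.028, 0.002]
contact_force: [-1.4, -4.9, 7.3]
grip_width: 0.0145
gripper_force: 39.3
clock: 42.7
tcp_pos: [0.5642, 0.0233, 0.0713]
orientation: [3.14, 0.024, 0.002]
contact_force: [-2.9, -2.0, 9.7]
grip_width: 0.0144
gripper_force: 40.8
```

```bash
python3 -m crank '[[0,0.1,0,0,0,0],[0,0.05,0,0,0,0],[0,0,0,0,0,0],[0,0,0,0,0,0],[0,0,0,0,0,0]]'
```

```text
clock: 43.2
tcp_pos: [0.5642, 0.0232, 0.0714]
orientation: [3.141, 0.029, 0.002]
contact_force: [-1.2, 0.5, 9.6]
grip_width: 0.0143
gripper_force: 40.7
```

```bash
python3 -m crank '[[0,0.15,0,0,0,0],[0,0,0,0,0,0],[0,0,0,0,0,0]]'
python3 -m crank '[[0,0.15,0,0,0,0],[0,0,0,0,0,0],[0,0,0,0,0,0]]'
```

```text
clock: 43.5
tcp_pos: [0.5642, 0.0202, 0.0713]
orientation: [3.141, 0.029, 0.002]
contact_force: [-1.8, 0.8, 9.6]
grip_width: 0.0144
gripper_force: 40.7
clock: 43.8
tcp_pos: [0.5643, 0.0197, 0.0714]
orientation: [-3.139, -0.032, -0.003]
contact_force: [-2.4, 6.2, 7.8]
grip_width: 0.0146
gripper_force: 40.6
```

Home against the stop. Releasing and checking.

```bash
python3 -m crank '[[0,-0.1,0,0,0,0],[0,0,0,0,0,0],[0,0,0,0,0,0],[0,0,0,0,0,0],[0,0,-0.5,0,0,0],[0,0,-1,0,0,0],[0,0,-1,0,0,0],[0,0,-1,0,0,0],[0,0,-1,0,0,0],[0,0,-1,0,0,0],[0,0,-1,0,0,0],[0,0,-1,0,0,0]]' 0.6
python3 -m crank '[[-1,-0.5,0,0,0,0],[-1,-0.5,0,0,0,0],[-1,-0.5,0,0,0,0],[-1,-0.5,0,0,0,0],[-1,-0.5,0,0,0,0],[0,0,0,0,0,0],[0,0,0,0,0,0],[0,0,0,0,0,0]]'
python3 - <<'E'
from h import *
for n in("top","wrist"):
    f=grab(n,n+"8");P=cloud(f);z=P[...,2]
    k=(z>.085)&(z<.105)&(np.hypot(P[...,0]-.564,P[...,1]-.021)<.04)
    print("knob",k.sum(),rect(P[k]) if k.any() else 0)
tray()
E
```

```text
clock: 45.0
tcp_pos: [0.5638, 0.0203, 0.2216]
orientation: [3.141, 0.031, 0.001]
contact_force: [0.6, 1.0, -0.5]
grip_width: 0.0512
gripper_force: 0.0
clock: 45.8
tcp_pos: [0.4637, 0.068, 0.2205]
orientation: [-3.141, -0.029, -0.002]
contact_force: [0.6, 0.5, 0.2]
grip_width: 0.0512
gripper_force: 0.0
knob 0 0
knob 619 (array([563.8,  19.9]), array([18.3, 18. ]), -71.1)
top stock 296 (array([512.8, -46.4]), array([99.7, 25.7]), 2.9) z 0.0398
top stock 301 (array([514. , -99.6]), array([98.6, 24.8]), 2.2) z 0.0394
top stock 287 (array([ 515.8, -150.5]), array([95.9, 24.1]), 0.5) z 0.0396
top stock 297 (array([ 517.1, -204.5]), array([98.3, 24. ]), 1.6) z 0.0395
top tab 75 (array([525. , -72.2]), array([43.4, 10.1]), 0.7) z 0.0698
top tab 67 (array([ 526. , -124.2]), array([41.4,  9.1]), 0.1) z 0.0692
top tab 70 (array([ 526.1, -177.6]), array([42.4,  9.5]), -0.2) z 0.0694
top band/body 299 (array([514.2, -73.3]), array([98. , 27.8]), 0.8) z 0.0407
top band/body 288 (array([ 515.3, -125.9]), array([95.7, 28.1]), 1.3) z 0.0404
top band/body 298 (array([ 514.9, -178.7]), array([97.7, 28.3]), 0.9) z 0.0407
```

View pics/wrist8.png

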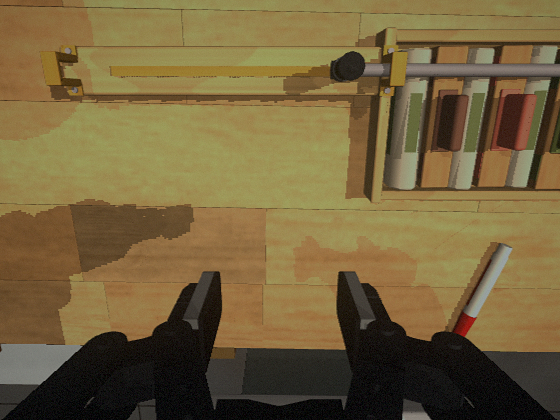

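The knob at (348,67) px measures y = 0.0199, against 0.0194 at home initially, and the packs and cartons are seated and upright. Handing in.

```bash
python3 -c "
from bench import r
print(r.hand_in())"
```

```text
the job is handed in; nothing more can be done
None
```

The job is handed in: all three tester packs (coral, brown and green) measured seated, one per gap, with the cartons flat in the tray and the bolt about 0.5 mm from its starting home position; the hand-in gave no verdict.

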